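# Load the compression cell in the bench screw press

### The job

Swing the folded grip of the press's handwheel fully out, wind the wheel clockwise until the spindle's spring pad bears on the cell's piston and the wheel stiffens to hand-tight (about 11 N at the grip, against about 2 N while it runs free); do not overtighten it. Then fold the grip back flat on the wheel and leave the press loaded; do not disturb the glassware and tools around it.

Things in the scene. Friction and masses are not known exactly. Their poses are not given: they have to be found in the camera images.
- press: Bench screw press, fixed to the worktop: grey base plate 130 x 180 x 22 mm, two steel columns, grey crosshead, top 190 mm up; a plain metal handwheel lies level on top. Origin at the centre of the base's underside, z up along the wheel's axis; the columns stand at its +y and -y.
- wheel: The handwheel; origin on its axis 18 mm below its upper face, x axis level towards the grip's pivot. Turning it takes about 2 N along the rim at the grip until the pad touches, after 1/2 to 1 1/2 turns: how many is not told, since the piston's height depends on the filling, so it must be felt. From there each further 10 degrees adds 10 N of press load, 2 N at the grip.
- wheel_centre (a point): Centre of the handwheel's flat upper face, on its vertical axis, 208 mm above the worktop; the wheel is 124 mm across and stays at this height as it turns. Clockwise seen from above lowers the spindle, 24 mm a turn; the screw holds by itself when let go.
- grip_pivot (a point): Hinge pin of the folding grip on the wheel's face, 48 mm from the wheel's axis and 14 mm above the face; turns with the wheel. The pin lies level, square to the line from the wheel's axis to this point. Its two lugs measure 28 mm along the pin and 16 mm along the radius and rise 19 mm above the face.
- grip_end (a point): Centre of the free end face of the grip, 73 mm from the pivot. The grip is a black bulb, 22 mm thick at 43 mm from the pivot, 16 mm thick 24 mm and 62 mm from it, that revolves freely on its rod. Folded, it lies level across the wheel's centre, pointing from the pivot to the axis and past it, its centre line 14 mm above the face; swung out, it stands upright over the pivot.
- grip (a joint): Angle of the grip: 0 rad folded flat on the wheel (stop), 1.57 rad standing upright (stop). Its hinge is stiff (0.05 N m) and stays where it is left. Pinched at its thickest with the closing line along the hinge pin, the bulb swivels between the pads but drags, so it lags the tool by a fifth; take it afresh half-way.
- cell: Compression cell standing in the press, fixed: clear cylinder 68 mm in diameter on a steel foot; the pad presses on the piston in its mouth. Origin at its underside's centre, 22 mm above the worktop. Each N of press load adds about 0.2 N at the grip. Hand-tight is 25 to 65 N of load, best 45 N: about 7 to 15, best 11 N at the grip. Over 100 N (20 N at the grip) harms it.
- beaker: Glass beaker, 56 mm in diameter, 69 mm high, a bystander; origin at the centre of its underside.
- jar: Closed sample jar with a white lid, 52 mm in diameter, 62 mm high, a bystander; origin at the centre of its underside.
- dish: Shallow clear dish, 66 mm in diameter, 13 mm high, a bystander; origin at the centre of its underside.
- tweezers: Steel tweezers 115 mm long lying on the worktop, a bystander; origin under their middle, long along y.

How it is judged:
By the outcome, as a careful person would: the job done as asked, in the order asked, and still so for the second after the job is handed in, with the robot touching nothing.
It also fails if it takes over 72 s, if anything falls off the work surface, if the arm or the gripper's body presses on something with over 40 N, if the wrist force passes 120 N, or if a joint passes its speed limit or range.

### The arm

A 7-joint arm with a two-finger parallel gripper is mounted at the origin on a cart in front of the work surface, level with it; the furniture and walls round the work are solid. World frame = base frame: x ahead of the robot, y to its left, z up, the work surface at z = 0. Lengths are in m, angles in rad, forces in N, time in s.
With the tool pointing down it reaches from about 0.425 to 1.025 m from the base axis. Payload 9.4 kg.
Tool frame: the origin (TCP) lies at the very end of the fingers, on their centre line; the grasp point (between the pads) lies 19 mm behind it; z points along the fingers, y is the line along which they close (so a half turn about z gives the same grasp; the last joint's range is limited). The gripper opens to 85 mm and grips with 20 to 120 N. Pads are 22 mm wide; open, the fingers measure 114 mm over their backs; the gripper's body (76 mm by 85 mm) begins 54 mm behind the grasp point. The pads swing forward as they close: fully open they stand 13 mm farther back than shut.
Start: joints at [-1.419, 0.599, -0.003, 1.599, 0.002, 0.943, -0.08], TCP at [0.164, 0.706, 0.231] pointing down, gripper open.
Joint ranges: [-2.57, 2.57], [-0.35, 1.97], [-1.29, 1.29], [0.11, 2.56], [-1.05, 4.19], [0.11, 1.86], [-2.63, 2.63]. Speed limits (rad/s): [2.22, 2.22, 3.01, 3.01, 3.14, 3.14, 3.14].

### API

Orientations are given as a unit quaternion [x, y, z, w].
In Python, from rig import status, viewer, bot gives the robot as it stands.
- The arm moves only by the tool send_rows, never from a script. Its argument "deltas" is a list of rows, each a list of 5 numbers: the shift along the tool's x, y, z in units of 0.75 m (1.0 is 0.75 m), then the turn about the tool's z in units of 90 degrees (1.0 is 90 degrees), then the finger opening in mm, from 0 to 85.4. A call has 1 to 8 rows; each row is the pose to reach, as a shift and turn from the pose commanded when the call began, along the tool's axes at that moment; what a row does not reach only later rows make up. A row lasts 1/10 s, in which the tool goes at most 50 mm and 8.59 degrees, less where a joint would pass 70% of its speed; a pose out of reach is approached as far as the arm can. A call with a number of a shift or a turn outside -1 to 1 is refused whole. A call with a gripper value outside its range is refused whole. The fingers move at their own pace and stop on an object; "newtons" is the grip in N (left out, the last holds). Time passes only in rows, so rows that repeat a pose let the fingers close. It gives the time, the measured TCP pose, the force, the opening and the grip force at its end, in the units of the state.
- status.get_state(): the state, without advancing time (a new reading comes with each control period).
- viewer.grab_frame(name): name is "side" or "top" or "wrist"; returns a dict with "color" (420x560x3 uint8, red, green, blue), "fx", "fy", "cx", "cy" (pixels), "distortion" ([k1, k2, p1, p2, k3] as OpenCV has them; the pictures are not rectified), "view" (4x4, takes a point from world to camera coordinates). Camera axes: x right, y down, z forward; pixel columns grow to the right and rows downward; lengths in m; the calibration is good to about 2 mm. A picture is of the moment at which its call begins. There is no depth.
- bot.job_done(): hands the job in; it is judged then, once.
The state is a dict: "clock": time; "joint_pos": joint angles; "qd": joint speeds; "joint_torque": joint torques, N m; "tool_pos": TCP position; "tcp_rot": TCP orientation; "contact_force": force on the tool from outside, world axes, zero at the start; "wrist_torque": the same for the moment, N m; "opening": finger opening in m; "gripper_force": force on a finger pad.
Only numpy, scipy, OpenCV 4.12 (cv2) and the standard library are available. Lean on these libraries where they do the work, as an engineer would, in place of code of your own. Each camera call takes 0.05 s, during which the arm holds its last target. There are 200 camera calls.

## Working session

There is one attempt and no reset: what is moved stays moved. The work goes in short steps, Python scripts to look and compute and a tool call to move; the robot and the scene stay as the last step left them, time stands still between calls to the robot, and variables do not carry over. Pictures are saved under pics/ and viewed, at most 10 in all, crops included, and the job is handed in when it is done.

Besides the shell and the picture viewer there is one more tool, called as name([rows], argument=value, ...), one row to a line, values as JSON. send_rows: Moves the arm, as the interface text tells. Its arguments: {"type":"object","properties":{"deltas":{"type":"array"},"newtons":{"type":"number"}},"required":["deltas"]}

```bash
ls; mkdir -p pics; python3 - <<'E'
from rig import status, viewer
import cv2,numpy as np
s=status.get_state(); print({k:np.round(v,3).tolist() for k,v in s.items()})
ims=[]
for n in("side","top"):
    f=viewer.grab_frame(n); ims.append(f["color"]); print(n,f["fx"],f["fy"],f["cx"],f["cy"],f["distortion"],np.round(f["view"],3).tolist())
    cv2.imwrite(f"pics/{n}0.png",f["color"][:,:,::-1])
E
```

```text
pics
{'clock': 0.0, 'joint_pos': [-1.419, 0.6, -0.003, 1.6, 0.002, 0.943, -0.08], 'qd': [-0.002, 0.0, -0.002, 0.001, 0.0, 0.0, 0.001], 'joint_torque': [-0.0, -77.643, 1.564, -25.801, 0.012, 0.009, 0.0], 'tool_pos': [0.164, 0.706, 0.23], 'tcp_rot': [0.114, 0.993, -0.001, -0.0], 'contact_force': [0.203, 0.503, -0.145], 'wrist_torque': [0.023, 0.011, 0.003], 'gripper_force': 0.0, 'opening': 0.086}
side 489.3445421641774 489.3445421641774 276.72603756608265 213.96621287700506 [0.06000637 0.         0.         0.         0.        ] [[-0.856, -0.516, 0.001, 0.317], [-0.215, 0.356, -0.909, 0.347], [0.469, -0.779, -0.416, 0.534], [0.0, 0.0, 0.0, 1.0]]
top 471.4383129889892 471.4383129889892 285.9942569814023 205.62530916465687 [-0.11624309  0.          0.          0.          0.        ] [[-0.02, -1.0, 0.001, -0.262], [-0.992, 0.02, -0.123, 0.537], [0.123, -0.004, -0.992, 1.047], [0.0, 0.0, 0.0, 1.0]]
```

View pics/top0.png

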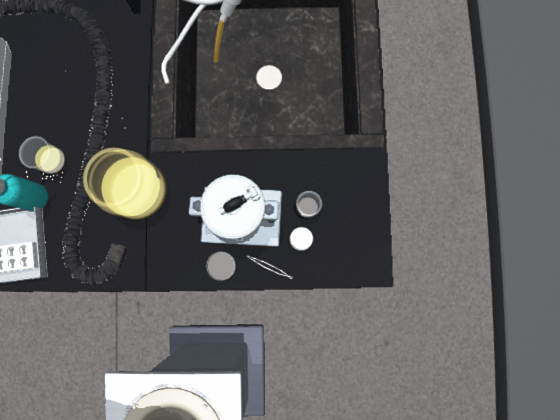

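View pics/side0.png

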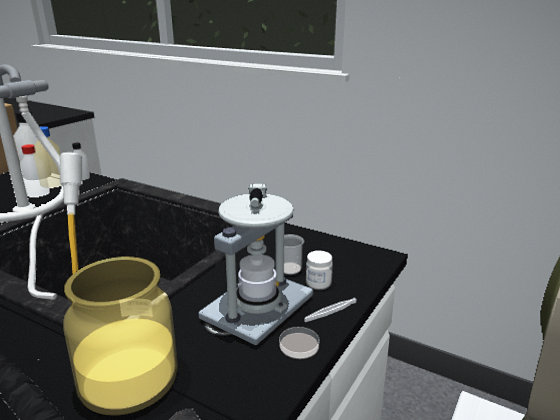

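```bash
cat > h.py <<'E'
import cv2,numpy as np
from rig import status, viewer
from scipy.spatial.transform import Rotation as R
def ray(f,uv):
    K=np.array([[f["fx"],0,f["cx"]],[0,f["fy"],f["cy"]],[0,0,1]])
    p=cv2.undistortPoints(np.array(uv,float).reshape(-1,1,2),K,np.array(f["distortion"],float))[:,0]
    V=np.array(f["view"]); d=np.c_[p,np.ones(len(p))]@V[:3,:3]
    return -V[:3,:3].T@V[:3,3], d
def onz(f,uv,z):
    o,d=ray(f,uv); return (o+d*((z-o[2])/d[:,2])[:,None])
def totool(dw,s=None):
    """world shift -> row units in tool axes"""
    s=s or status.get_state(); return R.from_quat(s["tcp_rot"]).inv().apply(dw)/0.75
E
python3 - <<'E'
from h import *
f=viewer.grab_frame("top"); im=f["color"]
r=im[160:260,185:300]; g=cv2.cvtColor(r,cv2.COLOR_RGB2GRAY)
m=(g>205).astype(np.uint8)
n,l,st,c=cv2.connectedComponentsWithStats(m); i=1+np.argmax(st[1:,4])
cs,_=cv2.findContours((l==i).astype(np.uint8),cv2.RETR_EXTERNAL,cv2.CHAIN_APPROX_NONE)
h=cv2.convexHull(cs[0]); e=cv2.fitEllipse(h); print("wheel",st[i],e)
uv=np.array(e[0])+[185,160]; C=onz(f,[uv],.206)[0]; print("C",C)
P=onz(f,h[:,0].astype(float)+[185,160],.206); print("radii",np.round(np.linalg.norm((P-C)[:,:2],axis=1),3))
d=((g<70)&(cv2.fillConvexPoly(np.zeros_like(m),h,1)>0)).astype(np.uint8)
n,l,st,c=cv2.connectedComponentsWithStats(d); print(st,c)
i=1+np.argmax(st[1:,4]); ys,xs=np.where(l==i); Q=onz(f,np.c_[xs+185,ys+160],.222)[:,:2]
w,v=np.linalg.eigh(np.cov(Q.T)); t=(Q-Q.mean(0))@v[:,1]; print("grip c",Q.mean(0),"dir",v[:,1],"ext",t.min(),t.max(),np.degrees(np.arctan2(*v[::-1,1])))
cv2.imwrite("pics/c.png",cv2.resize(r[:,:,::-1],None,fx=6,fy=6,interpolation=2))
f=viewer.grab_frame("side")
cv2.imwrite("pics/s.png",cv2.resize(f["color"][170:240,200:310,::-1],None,fx=7,fy=7,interpolation=2))
E
```

```text
wheel [   4   15   91   67 3168] ((46.331947326660156, 46.80068588256836), (61.59087371826172, 98.20531463623047), 67.63444519042969)
C [ 0.50962678 -0.16700666  0.206     ]
radii [0.063 0.063 0.095 0.096 0.092 0.061 0.061 0.06  0.06  0.07  0.075 0.085
 0.082 0.08  0.079 0.062 0.062 0.062 0.063 0.063]
[[    0     0   115   100 11099]
 [   69    21    21     9    61]
 [   11    29     8     8    28]
 [   39    36    22    16   190]
 [    6    56    11    21   122]] [[57.62636274 49.62203802]
 [78.04918033 25.96721311]
 [14.75       33.25      ]
 [48.62631579 43.72631579]
 [12.2295082  62.8852459 ]]
grip c [ 0.5134289  -0.17320502] dir [-0.47189075  0.88165703] ext -0.023128442172523953 0.019970277580275586 118.15709905874182
```

View pics/c.png

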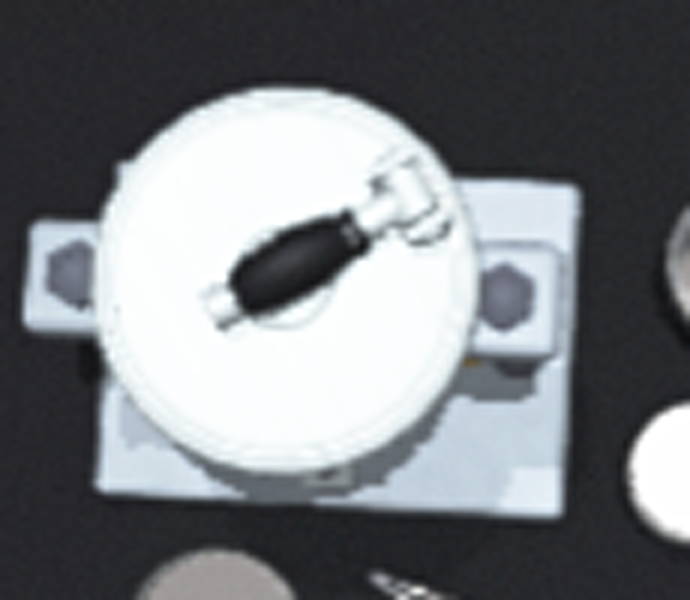

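```bash
python3 - <<'E'
from h import *
f=viewer.grab_frame("top")
px=lambda a,b:[a/6+185-.42,b/6+160-.42]
C=onz(f,[px(287.5,280),px(290,275)],.207)
G=onz(f,[px(225,308),px(375,212),px(300,264),px(410,195)],.222)
print(C,G); d=(G[1]-G[0])[:2]; print(np.degrees(np.arctan2(d[1],d[0])),np.linalg.norm(G[1]-G[0]))
d=G[3]-C[0]; print(np.linalg.norm(d[:2]),np.degrees(np.arctan2(d[1],d[0])))
s=status.get_state(); print(s["clock"],R.from_quat(s["tcp_rot"]).as_matrix().round(3))
T=s["tool_pos"]; print(T,totool([.515-T[0],-.172-T[1],.33-T[2]]))
E
```

```text
[[ 0.51053229 -0.16937186  0.207     ]
 [ 0.51213137 -0.1701849   0.207     ]] [[ 0.50016374 -0.15123628  0.222     ]
 [ 0.52975853 -0.19885724  0.222     ]
 [ 0.51366636 -0.17501471  0.222     ]
 [ 0.5349665  -0.20998271  0.222     ]]
-58.14047372509161 0.0560678887409414
0.0473948470762006 -58.96606688181641
0.25 [[-0.974  0.227 -0.   ]
 [ 0.227  0.974 -0.001]
 [-0.    -0.001 -1.   ]]
[0.16439431 0.70590407 0.2308407 ] [-0.72073305 -1.03414605 -0.13137389]
```

send_rows([
  [0,0,-0.067,0,85],
  [-0.14,-0.09,-0.2,0,85],
  [-0.544,-0.361,-0.227,0.25,85],
  [-0.544,-0.361,-0.227,0.5,85],
  [-0.544,-0.361,-0.227,0.504,85],
  [-0.544,-0.361,-0.227,0.504,85],
  [-0.544,-0.361,-0.227,0.504,85],
  [-0.544,-0.361,-0.227,0.504,85],
])

```text
clock: 1.05
tool_pos: [0.3943, 0.4621, 0.3712]
tcp_rot: [0.491, 0.871, 0.0, 0.0]
contact_force: [1.1, -0.3, -1.0]
opening: 0.0849
gripper_force: 0.0
```

```bash
cat > go.py <<'E'
import sys
from h import *
s=status.get_state(); T=np.array(s["tool_pos"]); M=R.from_quat(s["tcp_rot"]).as_matrix()
print("t",round(s["clock"],2),"T",T.round(4),"yang",np.degrees(np.arctan2(M[1,1],M[0,1])).round(1),"q",np.round(s["joint_pos"],2),"F",np.round(s["contact_force"],1),"op",round(s["opening"],4))
a=list(map(float,sys.argv[1:]))
for i in range(0,len(a),3): print(totool(np.array(a[i:i+3])-T,s).round(4))
E
python3 go.py .514 -.174 .32
```

```text
t 1.05 T [0.3943 0.4621 0.3712] yang 31.2 q [-1.14  0.33  0.25  1.72 -0.09  1.1  -0.31] F [ 1.1 -0.3 -1. ] op 0.0849
[-0.808  -0.3032  0.0681]
```

send_rows([
  [-0.808,-0.303,-0.02,0,85],
  [-0.808,-0.303,-0.02,0,85],
  [-0.808,-0.303,-0.02,0,85],
  [-0.808,-0.303,-0.02,0,85],
  [-0.808,-0.303,-0.02,0,85],
  [-0.808,-0.303,-0.02,0,85],
  [-0.808,-0.303,-0.02,0,85],
  [-0.808,-0.303,-0.02,0,85],
])

```text
clock: 1.85
tool_pos: [0.4693, 0.0691, 0.3803]
tcp_rot: [0.488, 0.873, 0.0, 0.0]
contact_force: [0.9, -0.1, 0.3]
opening: 0.085
gripper_force: 0.0
```

```bash
python3 go.py .514 -.174 .36
```

```text
t 1.85 T [0.4693 0.0691 0.3803] yang 31.5 q [-0.65  0.13  0.45  1.97 -0.07  1.05  0.37] F [ 0.9 -0.1  0.3] op 0.085
[-0.3074 -0.1188  0.0269]
```

send_rows([
  [-0.307,-0.119,0,0,60],
  [-0.307,-0.119,0,0,60],
  [-0.307,-0.119,0,0,60],
  [-0.307,-0.119,0.02,0,60],
  [-0.307,-0.119,0.053,0,60],
  [-0.307,-0.119,0.053,0,60],
  [-0.307,-0.119,0.053,0,60],
  [-0.307,-0.119,0.053,0,60],
])

```text
clock: 2.65
tool_pos: [0.5139, -0.1708, 0.3404]
tcp_rot: [0.488, 0.873, 0.0, -0.0]
contact_force: [-0.9, 0.4, -0.5]
opening: 0.0604
gripper_force: 0.0
```

```bash
python3 go.py .514 -.174 .232; python3 - <<'E'
from h import *
f=viewer.grab_frame("wrist"); cv2.imwrite("pics/w1.png",f["color"][:,:,::-1])
np.save("w1.npy",f,allow_pickle=True)
E
```

```text
t 2.65 T [ 0.5139 -0.1708  0.3404] yang 31.6 q [-0.23  0.29  0.58  1.91 -0.19  1.    0.99] F [-0.9  0.4 -0.5] op 0.0604
[-0.0038 -0.0021  0.1445]
```

View pics/w1.png

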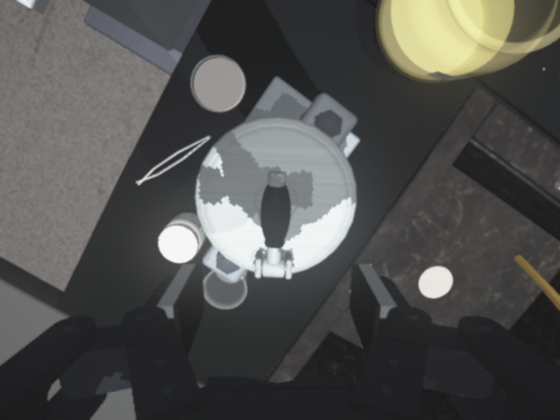

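Wrist view: wheel disc about (276,196), grip nearly vertical from (277,175) to lugs at (274,262); the grip line lies along tool x as wanted.

```bash
python3 - <<'E'
from h import *
f=np.load("w1.npy",allow_pickle=True).item()
# wheel's outline: left 195,right 356, top 118, bottom 273
W=onz(f,[[195.5,195],[356,195],[276,118],[276,273]],.207); print(W, (W[0]+W[1])[:2]/2,(W[2]+W[3])[:2]/2, np.linalg.norm(W[0]-W[1]),np.linalg.norm(W[2]-W[3]))
G=onz(f,[[277.5,175],[275.5,215],[274,262]],.222); print(G); d=G[2]-G[0]; print(np.degrees(np.arctan2(d[1],d[0])),np.linalg.norm(d))
E
```

```text
[[ 0.45624082 -0.19568787  0.207     ]
 [ 0.56095278 -0.1313584   0.207     ]
 [ 0.47889698 -0.11478667  0.207     ]
 [ 0.54254858 -0.21844848  0.207     ]] [ 0.5085968  -0.16352314] [ 0.51072278 -0.16661758] 0.12289375457709661 0.12164414741925644
[[ 0.50042138 -0.1477733   0.222     ]
 [ 0.51463757 -0.17366612  0.222     ]
 [ 0.53300858 -0.20578933  0.222     ]]
-60.6773868171224 0.06654160552123013
```

send_rows([
  [0,0,0.05,0,45],
  [0,0,0.1,0,45],
  [0,0,0.14,0,45],
  [0,0,0.16,0,45],
  [0,0,0.171,0,45],
  [0,0,0.171,0,45],
])

```text
clock: 3.3
tool_pos: [0.514, -0.1706, 0.2119]
tcp_rot: [0.488, 0.873, 0.0, -0.0]
contact_force: [0.3, -0.2, 0.1]
opening: 0.0449
gripper_force: 0.0
```

send_rows([
  [0,0,0,0,15],
  [0,0,0,0,15],
  [0,0,0,0,15],
  [0,0,0,0,15],
  [0,0,0,0,15],
  [0,0,0,0,15],
], newtons=40)

```text
clock: 3.9
tool_pos: [0.5138, -0.1719, 0.2121]
tcp_rot: [0.488, 0.873, 0.0, 0.0]
contact_force: [-1.5, -1.0, 1.5]
opening: 0.0194
gripper_force: 39.0
```

```bash
python3 go.py
```

```text
t 3.9 T [ 0.5138 -0.1719  0.2121] yang 31.5 q [-0.14  0.44  0.5   2.06 -0.32  0.71  1.12] F [-1.5 -1.   1.5] op 0.0194
```

send_rows([
  [-0.0006,0,-0.008,0,15],
  [-0.0022,0,-0.0158,0,15],
  [-0.005,0,-0.0233,0,15],
  [-0.0087,0,-0.0304,0,15],
  [-0.0134,0,-0.0369,0,15],
  [-0.019,0,-0.0426,0,15],
  [-0.0236,0,-0.0464,0,15],
  [-0.0236,0,-0.0464,0,15],
])

```text
clock: 4.7
tool_pos: [0.5228, -0.1873, 0.247]
tcp_rot: [0.489, 0.873, -0.0, -0.0]
contact_force: [-5.3, -1.5, -3.6]
opening: 0.0186
gripper_force: 39.6
```

```bash
python3 go.py;  python3 - <<'E'
from h import *
f=viewer.grab_frame("side")
cv2.imwrite("pics/s1.png",cv2.resize(f["color"][130:250,180:330,::-1],None,fx=5,fy=5,interpolation=2))
E
```

```text
t 4.7 T [ 0.5228 -0.1873  0.247 ] yang 31.5 q [-0.14  0.41  0.53  2.   -0.29  0.8   1.11] F [-5.3 -1.5 -3.6] op 0.0186
```

View pics/s1.png

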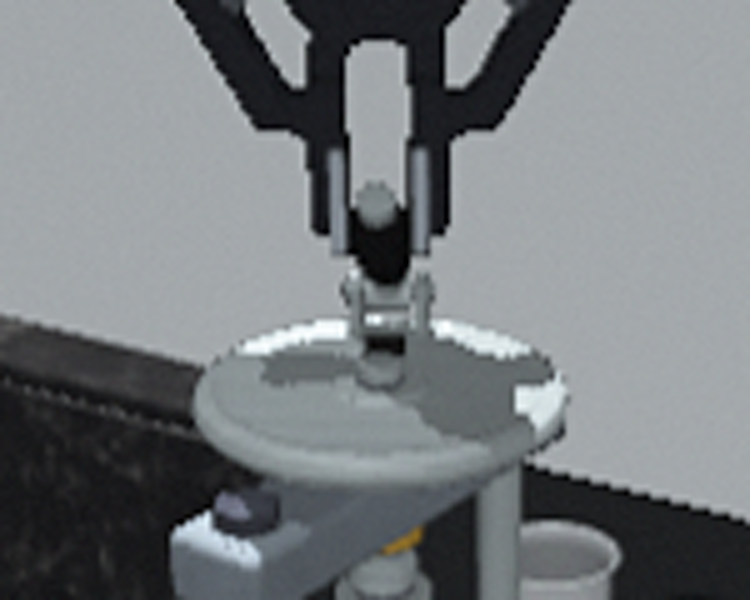

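send_rows([
  [0,0,0,0,32],
  [0,0,0,0,32],
  [0,0,0.011,0,32],
  [0,0,0.011,0,15],
  [0,0,0.011,0,15],
  [0,0,0.011,0,15],
  [0,0,0.011,0,15],
  [0,0,0.011,0,15],
])

```text
clock: 5.55
tool_pos: [0.5227, -0.1871, 0.2384]
tcp_rot: [0.489, 0.873, -0.0, -0.0]
contact_force: [-3.2, -3.3, -3.4]
opening: 0.0193
gripper_force: 39.1
```

```bash
python3 go.py;  python3 - <<'E'
import numpy as np
for t in (50,57,64,71,78,85,92,97):
    a,b=np.radians([43,t]); print(t,(-.043*(np.cos(a)-np.cos(b))/.75).round(4),(-.043*(np.sin(b)-np.sin(a))/.75).round(4))
E
```

```text
t 5.55 T [ 0.5227 -0.1871  0.2384] yang 31.5 q [-0.13  0.43  0.52  2.01 -0.3   0.78  1.12] F [-3.2 -3.3 -3.4] op 0.0193
50 -0.0051 -0.0048
57 -0.0107 -0.009
64 -0.0168 -0.0124
71 -0.0233 -0.0151
78 -0.03 -0.017
85 -0.0369 -0.018
92 -0.0439 -0.0182
97 -0.0489 -0.0178
```

send_rows([
  [-0.005,0,-0.0048,0,15],
  [-0.0107,0,-0.009,0,15],
  [-0.0168,0,-0.0124,0,15],
  [-0.0233,0,-0.0151,0,15],
  [-0.03,0,-0.017,0,15],
  [-0.037,0,-0.018,0,15],
  [-0.044,0,-0.0182,0,15],
  [-0.044,0,-0.0182,0,15],
])

```text
clock: 6.35
tool_pos: [0.541, -0.2152, 0.2524]
tcp_rot: [0.488, 0.873, 0.0, 0.0]
contact_force: [-1.4, 0.7, -5.1]
opening: 0.0192
gripper_force: 39.8
```

```bash
python3 go.py;  python3 - <<'E'
from h import *
f=viewer.grab_frame("side"); g=viewer.grab_frame("top")
cv2.imwrite("pics/s2.png",np.hstack([cv2.resize(f["color"][150:240,200:300,::-1],(400,360),interpolation=2),cv2.resize(g["color"][160:250,190:290,::-1],(400,360),interpolation=2)]))
E
```

```text
t 6.35 T [ 0.541  -0.2152  0.2524] yang 31.5 q [-0.09  0.44  0.53  1.93 -0.29  0.84  1.15] F [-1.4  0.7 -5.1] op 0.0192
```

View pics/s2.png

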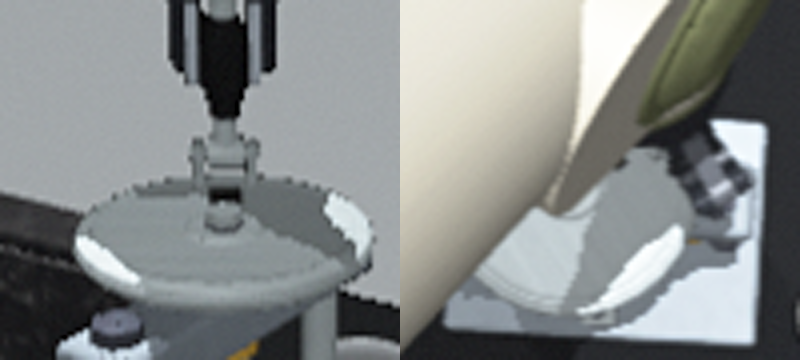

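send_rows([
  [0,0,0,0,34],
  [0,0,0,0,34],
  [0.008,0,0.007,0,34],
  [0.008,0,0.007,0,15],
  [0.008,0,0.007,0,15],
  [0.008,0,0.007,0,15],
  [0.008,0,0.007,0,15],
  [0.008,0,0.007,0,15],
])

```text
clock: 7.25
tool_pos: [0.5372, -0.2096, 0.2468]
tcp_rot: [0.488, 0.873, 0.0, -0.0]
contact_force: [0.8, 3.0, -1.1]
opening: 0.0194
gripper_force: 39.1
```

send_rows([
  [-0.003,0,0,0,15],
  [-0.003,0,0,0,15],
])

```text
clock: 7.45
tool_pos: [0.5383, -0.2117, 0.2468]
tcp_rot: [0.488, 0.873, 0.0, -0.0]
contact_force: [-0.2, 4.1, -0.8]
opening: 0.0197
gripper_force: 39.1
```

send_rows([
  [-0.003,0,0,0,15],
  [-0.003,0,0,0,15],
])

```text
clock: 7.65
tool_pos: [0.5386, -0.2121, 0.2467]
tcp_rot: [0.488, 0.873, 0.001, -0.002]
contact_force: [-4.2, 8.1, 4.0]
opening: 0.0193
gripper_force: 39.5
```

send_rows([
  [-0.003,0,0,0,15],
  [-0.003,0,0,0,15],
])

```text
clock: 7.85
tool_pos: [0.5387, -0.2125, 0.2466]
tcp_rot: [0.488, 0.873, 0.001, -0.004]
contact_force: [-7.5, 14.0, 8.7]
opening: 0.0197
gripper_force: 39.8
```

```bash
python3 go.py;  python3 - <<'E'
from h import *
f=viewer.grab_frame("wrist")
cv2.imwrite("pics/w2.png",f["color"][150:420,100:460,::-1])
E
```

```text
t 7.85 T [ 0.5387 -0.2125  0.2466] yang 31.6 q [-0.08  0.45  0.52  1.94 -0.3   0.83  1.15] F [-7.5 14.   8.7] op 0.0197
```

View pics/w2.png

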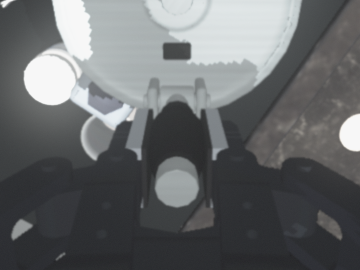

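```bash
cat > wind.py <<'E'
import sys
from h import *
a0,st,n=map(float,sys.argv[1:4])
p=lambda a:np.array([1-np.cos(np.radians(a+1)),-np.sin(np.radians(a+1))])*.048/.75
for i in range(1,int(n)+1): print((p(a0+st*i)-p(a0)).round(4).tolist())
phi=np.radians(-59.5-a0); F=np.array(status.get_state()["contact_force"]); u=np.array([np.cos(phi),np.sin(phi),0]); t=np.array([-u[1],u[0],0])
print("F radial",F@u,"tangential resist",F@t)
E
python3 wind.py 0 12 8; python3 wind.py 96 12 7
```

```text
[0.0016, -0.0133]
[0.006, -0.0259]
[0.0129, -0.0374]
[0.022, -0.0472]
[0.033, -0.0549]
[0.0453, -0.0601]
[0.0584, -0.0626]
[0.0718, -0.0624]
F radial -15.815508916592862 tangential resist -0.4384017143508033
[0.013, 0.003]
[0.0252, 0.0087]
[0.0358, 0.0167]
[0.0446, 0.0268]
[0.0511, 0.0385]
[0.055, 0.0513]
[0.0562, 0.0646]
F radial 2.0891709467361825 tangential resist -15.683044446448767
```

send_rows([
  [0.006,0,0,0,15],
  [0.0076,-0.0133,0,0,15],
  [0.012,-0.0259,0,0,15],
  [0.0189,-0.0374,0,0,15],
  [0.028,-0.0472,0,0,15],
  [0.039,-0.0549,0,0,15],
  [0.0513,-0.0601,0,0,15],
  [0.0644,-0.0626,0,0,15],
], newtons=60)

```text
clock: 8.7
tool_pos: [0.4744, -0.1993, 0.2469]
tcp_rot: [0.489, 0.872, -0.0, 0.0]
contact_force: [2.5, -0.6, -3.4]
opening: 0.0184
gripper_force: 58.7
```

```bash
python3 go.py; python3 wind.py 84 12 8
```

```text
t 8.7 T [ 0.4744 -0.1993  0.2469] yang 31.5 q [-0.11  0.36  0.54  2.08 -0.27  0.76  1.14] F [ 2.5 -0.6 -3.4] op 0.0184
[0.0134, 0.0002]
[0.0264, 0.0032]
[0.0385, 0.0089]
[0.0492, 0.0169]
[0.058, 0.027]
[0.0645, 0.0387]
[0.0684, 0.0515]
[0.0696, 0.0649]
F radial -1.7056378406863657 tangential resist 1.9504854007909278
```

Resist 2 N as told; go on.

send_rows([
  [0.0134,0.0002,0,0,15],
  [0.0264,0.0032,0,0,15],
  [0.0385,0.0089,0,0,15],
  [0.0492,0.0169,0,0,15],
  [0.058,0.027,0,0,15],
  [0.0645,0.0387,0,0,15],
  [0.0684,0.0515,0,0,15],
  [0.0696,0.0649,0,0,15],
])

```text
clock: 9.5
tool_pos: [0.4904, -0.1282, 0.2469]
tcp_rot: [0.488, 0.873, 0.0, 0.0]
contact_force: [-0.8, -2.2, -1.4]
opening: 0.0187
gripper_force: 59.1
```

```bash
python3 go.py; python3 wind.py 180 8 8
```

```text
t 9.5 T [ 0.4904 -0.1282  0.2469] yang 31.6 q [-0.26  0.35  0.54  2.1  -0.26  0.76  1.  ] F [-0.8 -2.2 -1.4] op 0.0187
[-0.0008, 0.0089]
[-0.0028, 0.0176]
[-0.006, 0.0259]
[-0.0103, 0.0337]
[-0.0157, 0.0409]
[-0.022, 0.0472]
[-0.0291, 0.0526]
[-0.0369, 0.0569]
F radial -1.500484778858867 tangential resist 1.8253567207392292
```

send_rows([
  [-0.0008,0.0089,0,0,15],
  [-0.0028,0.0176,0,0,15],
  [-0.006,0.0259,0,0,15],
  [-0.0103,0.0337,0,0,15],
  [-0.0157,0.0409,0,0,15],
])

```text
clock: 10.0
tool_pos: [0.5223, -0.1234, 0.2469]
tcp_rot: [0.489, 0.873, -0.0, -0.0]
contact_force: [-2.8, -3.3, 0.1]
opening: 0.0191
gripper_force: 59.2
```

```bash
python3 wind.py 220 8 5
```

```text
[-0.0063, 0.0063]
[-0.0134, 0.0117]
[-0.0213, 0.016]
[-0.0296, 0.0192]
[-0.0383, 0.0212]
F radial -3.715535043591807 tangential resist 2.218850118015912
```

send_rows([
  [-0.0063,0.0063,0,0,15],
  [-0.0134,0.0117,0,0,15],
  [-0.0213,0.016,0,0,15],
  [-0.0296,0.0192,0,0,15],
  [-0.0383,0.0212,0,0,15],
])

```text
clock: 10.5
tool_pos: [0.5493, -0.1387, 0.2467]
tcp_rot: [0.488, 0.873, 0.0, -0.002]
contact_force: [-10.1, 2.1, 8.1]
opening: 0.0187
gripper_force: 59.7
```

```bash
python3 wind.py 260 8 5
```

```text
[-0.0089, 0.0008]
[-0.0178, 0.0003]
[-0.0266, -0.0014]
[-0.035, -0.0043]
[-0.043, -0.0084]
F radial -6.288436344396345 tangential resist 8.18225909483129
```

send_rows([
  [-0.0047,-0.001,0,0,15],
  [-0.0092,-0.0012,0,0,15],
  [-0.0092,-0.0012,0,0,15],
  [-0.0092,-0.0012,0,0,15],
])

```text
clock: 10.9
tool_pos: [0.5534, -0.1444, 0.2469]
tcp_rot: [0.488, 0.873, 0.001, -0.001]
contact_force: [-3.1, 3.4, 2.7]
opening: 0.0187
gripper_force: 59.6
```

```bash
python3 wind.py 268 7 2;python3 go.py
```

```text
[-0.0078, -0.0003]
[-0.0155, -0.0016]
F radial -0.7736742283294697 tangential resist 4.524077838156084
t 10.9 T [ 0.5534 -0.1444  0.2469] yang 31.6 q [-0.21  0.44  0.52  1.96 -0.29  0.82  1.02] F [-3.1  3.4  2.7] op 0.0187
```

send_rows([
  [-0.0039,0,0,0,15],
  [-0.0078,-0.0003,0,0,15],
])

```text
clock: 11.1
tool_pos: [0.5557, -0.1484, 0.2468]
tcp_rot: [0.488, 0.873, 0.001, -0.002]
contact_force: [-6.5, 8.1, 5.8]
opening: 0.0189
gripper_force: 59.6
```

```bash
python3 wind.py 275 7 2;python3 go.py
```

```text
[-0.0077, -0.0013]
[-0.0152, -0.0035]
F radial -2.379182209393972 tangential resist 10.080632301645766
t 11.1 T [ 0.5557 -0.1484  0.2468] yang 31.6 q [-0.2   0.44  0.52  1.95 -0.3   0.83  1.03] F [-6.5  8.1  5.8] op 0.0189
```

send_rows([
  [-0.0039,-0.0006,0,0,15],
  [-0.0077,-0.0013,0,0,15],
])

```text
clock: 11.3
tool_pos: [0.558, -0.1535, 0.2468]
tcp_rot: [0.488, 0.873, 0.001, -0.002]
contact_force: [-5.5, 9.5, 6.7]
opening: 0.019
gripper_force: 59.7
```

```bash
python3 wind.py 282 5 2;python3 go.py
```

```text
[-0.0054, -0.0015]
[-0.0106, -0.0034]
F radial -2.2437512011533953 tangential resist 10.722770965925559
t 11.3 T [ 0.558  -0.1535  0.2468] yang 31.6 q [-0.19  0.44  0.52  1.94 -0.3   0.83  1.04] F [-5.5  9.5  6.7] op 0.019
```

send_rows([
  [0,0,0,0,45],
  [0,0,0,0,45],
  [0,0,0,0,45],
  [0,0,-0.04,0,45],
  [0,0,-0.1,0,45],
  [0,0,-0.14,0,45],
  [0,0,-0.14,0,45],
])

```text
clock: 12.0
tool_pos: [0.5603, -0.1573, 0.3562]
tcp_rot: [0.489, 0.873, 0.001, 0.004]
contact_force: [-0.0, 0.2, -0.4]
opening: 0.0448
gripper_force: 0.0
```

```bash
python3 go.py;  python3 - <<'E'
from h import *
f=viewer.grab_frame("wrist"); np.save("w3.npy",f,allow_pickle=True)
cv2.imwrite("pics/w3.png",f["color"][:,:,::-1])
E
```

```text
t 12.0 T [ 0.5603 -0.1573  0.3562] yang 31.5 q [-0.25  0.33  0.58  1.81 -0.21  1.05  0.96] F [-0.   0.2 -0.4] op 0.0448
```

View pics/w3.png

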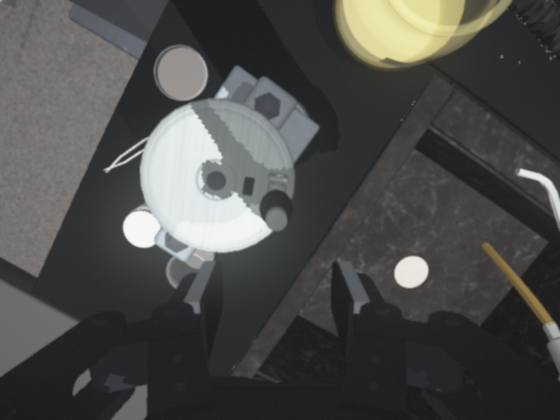

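Wrist view: hub at (216,180), face slot at (249,185), grip upright with its end at (278,216), lugs near (275,183).

```bash
python3 - <<'E'
from h import *
f=np.load("w3.npy",allow_pickle=True).item()
A=onz(f,[[216,180],[249,185]],.208); E=onz(f,[[278,217]],.295); W=onz(f,[[140,172],[295,178],[215,98],[218,252]],.206)
C=np.array([.511,-.168])
ang=lambda d:np.degrees(np.arctan2(d[1],d[0])).round(1)
print(A,E,W.mean(0)); d=E[0,:2]-C; print("end",ang(d),np.linalg.norm(d),"slot",ang(A[1]-A[0]))
s=status.get_state();T=s["tool_pos"]
phi=np.radians(17.5);u=np.array([np.cos(phi),np.sin(phi)])
print("rot tool deg",31.5-17.5)
for r,z in((.098,.33),):
    print(totool(np.r_[C+r*u,z]-T,s).round(4))
E
```

```text
[[ 0.51083121 -0.16743781  0.208     ]
 [ 0.5353304  -0.15724457  0.208     ]] [[ 0.55537156 -0.14729532  0.295     ]] [ 0.51010648 -0.16540593  0.206     ]
end 25.0 0.04896446213199729 slot 22.6
rot tool deg 14.0
[-0.0107  0.0637  0.0322]
```

```bash
python3 - <<'E'
from h import *
s=status.get_state();T=s["tool_pos"];C=np.array([.511,-.1675]);phi=np.radians(23.5);u=np.array([np.cos(phi),np.sin(phi)])
print(totool(np.r_[C+.098*u,.33]-T,s).round(4))
E
```

```text
[0.0033 0.0666 0.0321]
```

send_rows([
  [0.003,0.0666,0,0.089,0],
  [0.003,0.0666,0,0.089,0],
  [0.003,0.0666,0.02,0.089,0],
  [0.003,0.0666,0.06,0.089,0],
  [0.003,0.0666,0.1,0.089,0],
  [0.003,0.0666,0.1187,0.089,0],
  [0.003,0.0666,0.1187,0.089,0],
  [0.003,0.0666,0.1187,0.089,0],
], newtons=40)

```text
clock: 12.85
tool_pos: [0.6001, -0.1284, 0.2632]
tcp_rot: [0.548, 0.836, -0.0, 0.0]
contact_force: [-0.3, 0.1, 0.8]
opening: -0.0
gripper_force: 0.0
```

```bash
python3 go.py; python3 - <<'E'
from h import *
s=status.get_state();T=s["tool_pos"];C=np.array([.511,-.1675]);phi=np.radians(23.5);U=np.array([np.cos(phi),np.sin(phi)])
for u,z in((.026,.267),(.014,.267),(.002,.2665),(-.009,.262),(-.0185,.254),(-.0257,.2442),(-.03,.236),(-.03,.232)):
    print(totool(np.r_[C+(.048+u)*U,z]-T,s).round(4))
E
```

```text
t 12.85 T [ 0.6001 -0.1284  0.2632] yang 23.5 q [-0.26  0.48  0.55  1.85 -0.31  0.9   0.86] F [-0.3  0.1  0.8] op -0.0
[-0.0005 -0.0311 -0.005 ]
[-0.0005 -0.0471 -0.005 ]
[-0.0005 -0.0631 -0.0044]
[-0.0005 -0.0777  0.0016]
[-0.0005 -0.0904  0.0123]
[-0.0005 -0.1     0.0254]
[-0.0005 -0.1057  0.0363]
[-0.0005 -0.1057  0.0416]
```

send_rows([
  [0,-0.031,-0.005,0,0],
  [0,-0.047,-0.005,0,0],
  [0,-0.055,-0.005,0,0],
  [0,-0.063,-0.0044,0,0],
  [0,-0.071,-0.002,0,0],
  [0,-0.0777,0.0016,0,0],
])

```text
clock: 13.45
tool_pos: [0.5463, -0.1514, 0.2617]
tcp_rot: [0.548, 0.836, 0.0, 0.0]
contact_force: [0.3, 0.5, 1.8]
opening: -0.0001
gripper_force: 0.6
```

send_rows([
  [0,-0.0065,0.005,0,0],
  [0,-0.0127,0.0107,0,0],
  [0,-0.018,0.017,0,0],
  [0,-0.0223,0.0238,0,0],
  [0,-0.025,0.029,0,0],
  [0,-0.028,0.0347,0,0],
  [0,-0.028,0.0375,0,0],
  [0,-0.028,0.04,0,0],
])

```text
clock: 14.25
tool_pos: [0.5269, -0.1598, 0.2314]
tcp_rot: [0.548, 0.836, -0.0, -0.0]
contact_force: [-1.4, 0.6, 2.0]
opening: 0.0003
gripper_force: 1.2
```

```bash
python3 go.py;  python3 - <<'E'
from h import *
f=viewer.grab_frame("side"); g=viewer.grab_frame("wrist")
cv2.imwrite("pics/s4.png",np.hstack([cv2.resize(f["color"][150:240,200:300,::-1],(400,360),interpolation=2),cv2.resize(g["color"][60:330,130:430,::-1],(400,360),interpolation=2)]))
E
```

```text
t 14.25 T [ 0.5269 -0.1598  0.2314] yang 23.5 q [-0.2   0.43  0.55  2.02 -0.32  0.77  0.95] F [-1.4  0.6  2. ] op 0.0003
```

View pics/s4.png

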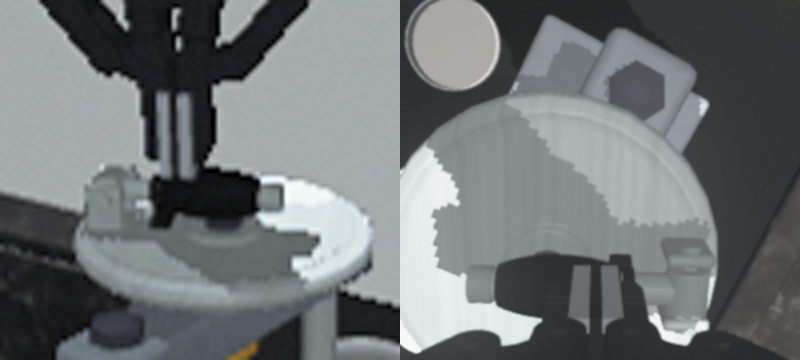

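The grip is almost flat; press it onto its stop by feel.

send_rows([
  [0,0,-0.006,0,0],
  [0,-0.013,-0.006,0,0],
  [0,-0.013,0,0,0],
  [0,-0.013,0.0015,0,0],
  [0,-0.013,0.0015,0,0],
])

```text
clock: 14.85
tool_pos: [0.5173, -0.165, 0.2316]
tcp_rot: [0.549, 0.836, -0.0, 0.0]
contact_force: [-7.3, -1.8, 18.1]
opening: -0.0
gripper_force: 8.6
```

send_rows([
  [0,0,0.0013,0,0],
  [0,0,0.0013,0,0],
])

```text
clock: 15.05
tool_pos: [0.5175, -0.1654, 0.2312]
tcp_rot: [0.549, 0.836, -0.0, 0.001]
contact_force: [-7.6, -2.4, 23.8]
opening: 0.0001
gripper_force: 11.5
```

send_rows([
  [0,0,0.0013,0,0],
  [0,0,0.0013,0,0],
])

```text
clock: 15.25
tool_pos: [0.5176, -0.1658, 0.2307]
tcp_rot: [0.549, 0.836, 0.0, 0.001]
contact_force: [-9.3, -2.6, 29.8]
opening: 0.0004
gripper_force: 14.4
```

Firmly on the stop (30 N). Retreat upward and check.

send_rows([
  [0,0,-0.01,0,0],
  [0,0,-0.07,0,0],
  [0,0,-0.13,0,0],
  [0,0,-0.18,0,0],
  [0,0,-0.18,0,0],
  [0,0,-0.18,0,0],
])

```text
clock: 15.85
tool_pos: [0.5182, -0.1634, 0.3639]
tcp_rot: [0.548, 0.837, 0.001, 0.001]
contact_force: [0.4, -0.5, 0.1]
opening: -0.0002
gripper_force: 0.0
```

```bash
python3 go.py;  python3 - <<'E'
from h import *
f=viewer.grab_frame("side"); g=viewer.grab_frame("wrist")
cv2.imwrite("pics/s5.png",np.hstack([cv2.resize(f["color"][170:350,190:390,::-1],(400,360),interpolation=2),cv2.resize(g["color"][60:330,130:430,::-1],(400,360),interpolation=2)]))
E
```

```text
t 15.85 T [ 0.5182 -0.1634  0.3639] yang 23.5 q [-0.28  0.27  0.63  1.88 -0.19  1.05  0.84] F [ 0.4 -0.5  0.1] op -0.0002
```

View pics/s5.png

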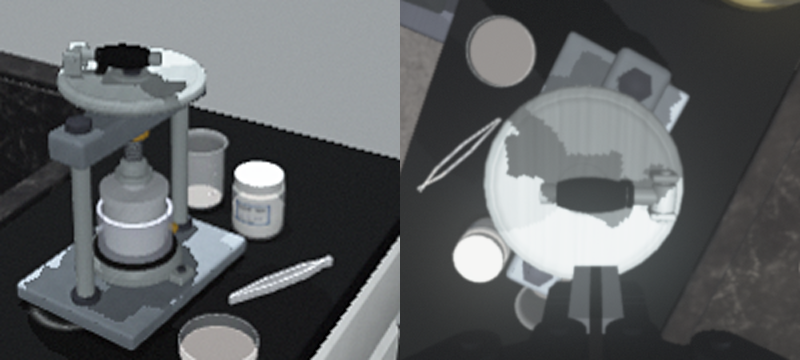

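The grip lies flat, the pad sits on the piston, and the bystanders are undisturbed.

```bash
python3 -c "
from rig import bot; print(bot.job_done())"
```

```text
the job is handed in; nothing more can be done
None
```

I swung the grip fully out, wound the wheel to about 10.7 N at the grip (roughly 44 N of press load by the given 0.2 N per N), folded the grip flat again and handed the job in at about 16 s; the last pictures show the bystanders undisturbed, but no verdict came back.

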